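# Take the blue canister off its warming stirrer

## Task

Take the blue-lidded steel canister by its handle, lift it up off the warming stirrer it stands on and set it down gently, upright, in the middle of the round cork mat to cool. Keep it level on the way and do not drop it; leave the yellow-lidded canister where it is. Let go when done.

Things in the scene. Friction and masses are not known exactly. Their poses are not given: they have to be found in the camera images.
- canister_blue_center (a point): Canister to move: lidded steel, 96 mm diameter, 146 mm tall, 0.4 kg, blue lid and band, black handle. Point: its axis, 73 mm above its flat foot; z up its axis. Rigid upright handle: a bar 16 mm wide (own x), 12 thick, 80 long (own y), its centre 67 mm straight above the point, 39 mm of free room between bar and lid; 6 mm wires join its ends to the body. It stands on a stirrer, within 20 mm of the plate's centre.
- canister_yellow_center (a point): Canister to leave alone, standing on the other stirrer: same size and shape as the blue one, but with yellow lid and band. Point: on its axis, 73 mm above its foot (top of its handle 73 mm above the point).
- stand_blue_top (a point): The stirrer under the blue canister: white box 150 x 170 mm, fixed to the bench, with a dark round plate 136 mm in diameter on top. Point: centre of the plate's flat top, 50 mm above the bench; z up. The yellow canister's stirrer is just like it. The two stirrers and the mat stand in a row across the bench (along y), in any order, centres 220 mm or more apart.
- mat_top (a point): The round cork mat, 140 mm in diameter and 10 mm thick, flat on the bench and fixed to it. This point is the centre of its top face, 10 mm above the bench; z is up. Nothing stands on it at first.
Not all that is in view belongs to the job. What is shaped like the part that bears canister_blue_center but red is not meant.

How it is judged (in metres and radians):
On the way:
1. the blue canister is lifted clear of its stirrer, its foot 20 mm or more above the plate, in the gripper (z of canister_blue_center in the frame of stand_blue_top above 0.093 m and contact force between the fingers and canister_blue above 0.3 N), for 0.1 s.
At the end, for the whole second after the job is handed in: The blue canister stands upright (within about 6 degrees) and at rest on the cork mat, its axis within 25 mm of the mat's centre, and the yellow canister still stands within 20 mm of where it was (horizontal distance between canister_blue_center and mat_top below 0.025 m and z of canister_blue_center in the frame of mat_top between 0.066 and 0.08 m and angle between each of canister_blue_center, canister_yellow_center's own z axis and vertical below 0.1 rad and linear speed of canister_blue below 0.03 m/s and distance of canister_yellow_center from where it was at the start of the episode below 0.02 m); the robot touches nothing.
It fails at once if the blue canister is tipped by more than 30 degrees (angle between canister_blue_center's own z axis and vertical above 0.524 rad).
It fails at once if the blue canister is dropped or flung: it moves faster than 0.5 m/s with no finger touching it (a fall of some 13 mm) (linear speed of canister_blue above 0.5 m/s and contact force between the fingers and canister_blue below 0.05 N).
It fails at once if the yellow canister is moved by more than 20 mm or tipped by more than 15 degrees (distance of canister_yellow_center from where it was at the start of the episode above 0.02 m or angle between canister_yellow_center's own z axis and vertical above 0.26 rad).
It also fails if it takes over 45 s, if anything falls off the work surface, if the arm or the gripper's body presses on something with over 40 N, if the wrist force passes 120 N, or if a joint passes its speed limit or range.

## Robot

A 6-joint arm with a two-finger parallel gripper is mounted at the origin on the work surface. World frame = base frame: x ahead of the robot, y to its left, z up, the work surface at z = 0. Lengths are in m, angles in degrees, forces in N, time in s.
With the tool pointing down it reaches from about 0.375 to 0.975 m from the base axis. Payload 3.8 kg.
Tool frame: the origin (TCP) lies between the finger pads; the fingertips stand 8 mm ahead of it and the grasp point (between the pads) lies 11 mm behind it; z points along the fingers, y is the line along which they close (so a half turn about z gives the same grasp; the last joint's range is limited). The gripper opens to 88 mm and grips with 3 to 60 N. Pads are 18 mm wide; open, the fingers measure 123 mm over their backs; the gripper's body (75 mm by 187 mm) begins 45 mm behind the grasp point.
Start: joints at [70.881, 15.12, 91.902, -0, 72.978, -2.114], TCP at [0.197, 0.645, 0.247] pointing down, gripper open.
Joint ranges: [-150.88, 150.88], [-54.13, 125.18], [17.81, 147.31], [-75.09, 255.09], [0, 152.58], [-146.25, 146.25]. Speed limits (degrees/s): [147.25, 147.25, 180, 180, 180, 180].

## Interface

Orientations are given as a 3x3 rotation matrix whose columns are the frame's x, y, z axes.
In Python, from cell import manip, viewer gives the robot as it stands.
- The arm moves only by the shell command python3 -m handwheel 'ROWS' [OPENING] [FORCE]. ROWS is JSON, a list of rows, each a list of 4 numbers: the shift along the world's x, y, z normalised to -1 to 1, where 1 is 30 mm, then the turn about the world's z normalised to -1 to 1, where 1 is 0.12 rad. In form: [[x, y, z, turn], ...]. A call has 1 to 5 rows; each row shifts and turns the commanded pose from where the row before left it; what a row does not reach is not made up. A row lasts 1/10 s, in which the tool goes at most 50 mm and 8.59 degrees, less where a joint would pass 70% of its speed; a pose out of reach is approached as far as the arm can. A call with a number of a shift or a turn outside -1 to 1 is refused whole. A call with a gripper value outside its range is refused whole. OPENING is the opening, from 0 (shut) to 1 (fully open), set as the call begins (- or left out, the last holds). The fingers move at their own pace and stop on an object; FORCE is the grip in N (left out, the last holds). Time passes only in rows, so rows that do not move let the fingers close. It gives the time, the measured TCP pose, the force, the opening and the grip force at its end, in the units of the state.
- manip.get_state(): the state, without advancing time (a new reading comes with each control period).
- viewer.snapshot(name): name is "scene" or "top" or "wrist"; returns the picture (480x640x3 uint8, red, green, blue); there is no depth.
- viewer.get_calibration(name): a dict with "fx", "fy", "cx", "cy" (pixels), "world_to_cam" (4x4, takes a point from world to camera coordinates). Camera axes: x right, y up, looking along -z (the intrinsics and any distortion apply to the point x, -y, -z); pixel columns grow to the right and rows downward; lengths in m; the calibration is good to about 2 mm. A picture is of the moment at which its call begins: read the wrist's pose just before it. get_calibration takes no time and is no camera call; for the wrist camera it gives the pose at the moment of the call.
- manip.hand_in(): hands the job in; it is judged then, once.
The state is a dict: "t": time; "qpos": joint angles; "qd": joint speeds; "joint_torque": joint torques, N m; "eef_pos": TCP position; "tool_rot": TCP orientation; "wrist_force": force on the tool from outside, world axes, zero at the start; "ft_torque": the same for the moment, N m; "gripper_width": finger opening in m; "grasp_force": force on a finger pad.
Only numpy, scipy, OpenCV 4.12 (cv2) and the standard library are available. Lean on these libraries where they do the work, as an engineer would, in place of code of your own. Each camera call takes 0.05 s, during which the arm holds its last target. There are 200 camera calls.

## Working session

There is one attempt and no reset: what is moved stays moved. The work goes in short steps, Python scripts to look and compute and a shell command to move; the robot and the scene stay as the last step left them, time stands still between calls to the robot, and variables do not carry over. Pictures are saved under pics/ and viewed, at most 10 in all, crops included, and the job is handed in when it is done.

```bash
mkdir -p pics; python3 - <<'E'
from cell import manip, viewer
import cv2,numpy as np
for n in("top","scene"):
    im=viewer.snapshot(n);cv2.imwrite(f"pics/{n}0.png",im[:,:,::-1])
    c=viewer.get_calibration(n);print(n,{k:np.round(v,4).tolist() if not isinstance(v,str) else v for k,v in c.items()})
E
```

```text
top {'fx': 549.1563, 'fy': 549.1563, 'cx': 311.4345, 'cy': 229.8302, 'world_to_cam': [[0.0172, -0.9998, 0.0121, 0.0043], [0.9872, 0.0189, 0.1585, -0.487], [-0.1587, 0.0092, 0.9873, -1.1661], [0.0, 0.0, 0.0, 1.0]]}
scene {'fx': 534.0583, 'fy': 534.0583, 'cx': 318.0618, 'cy': 248.2435, 'world_to_cam': [[0.4915, 0.8709, -0.0095, -0.2418], [-0.6153, 0.3549, 0.7038, 0.2311], [0.6163, -0.34, 0.7103, -1.365], [0.0, 0.0, 0.0, 1.0]]}
```

View pics/top0.png

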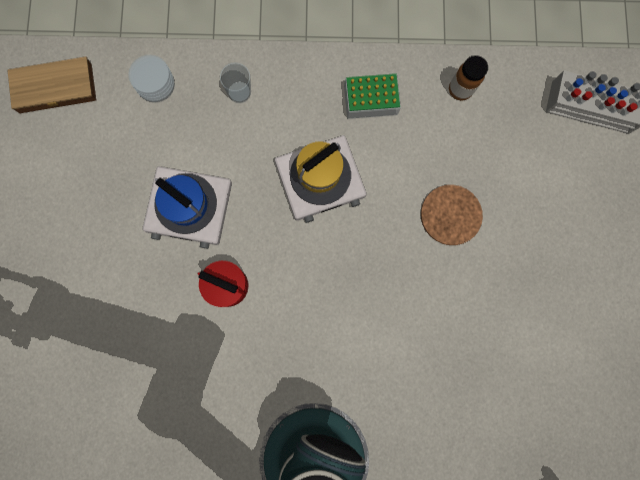

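View pics/scene0.png

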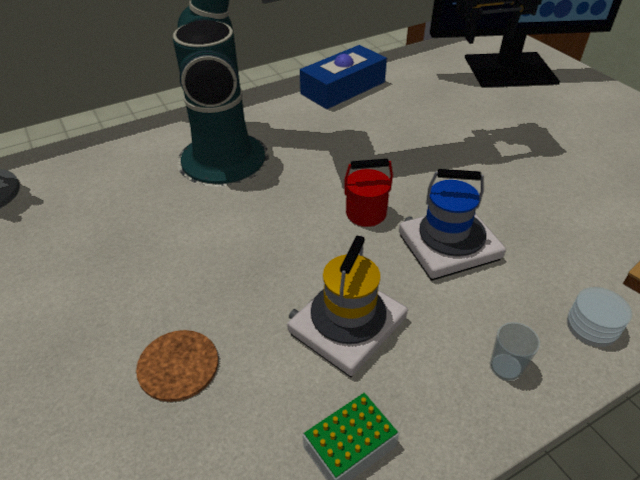

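The blue candidates are the blue lid at top (180,200) / scene (455,200) and the blue box at scene (343,78), which is no canister. The other canisters are red at top (222,284), on the bench, and yellow at top (320,167). I choose the blue lid on the stirrer. The mat is at top (452,214).

```bash
cat > h.py <<'E'
import cv2,numpy as np
from cell import manip,viewer
def ray(c,u,v):
    W=np.array(c["world_to_cam"]);R=W[:3,:3];o=-R.T@W[:3,3]
    d=R.T@np.array([(u-c["cx"])/c["fx"],-(v-c["cy"])/c["fy"],-1]);return o,d/np.linalg.norm(d)
def onz(c,u,v,z):
    o,d=ray(c,u,v);return o+d*(z-o[2])/d[2]
def tri(c1,p1,c2,p2):
    A=0;b=0;rs=[ray(c1,*p1),ray(c2,*p2)]
    for o,d in rs:
        M=np.eye(3)-np.outer(d,d);A=A+M;b=b+M@o
    x=np.linalg.solve(A,b);return x,[np.linalg.norm((np.eye(3)-np.outer(d,d))@(x-o)) for o,d in rs]
def blob(mask,x0,y0,x1,y1):
    m=np.zeros_like(mask);m[y0:y1,x0:x1]=mask[y0:y1,x0:x1]
    cs,_=cv2.findContours(m,cv2.RETR_EXTERNAL,cv2.CHAIN_APPROX_NONE)
    return max(cs,key=cv2.contourArea)
def axis_ends(r):
    (b)=cv2.boxPoints(r);e=[(b[i]+b[(i+1)%4])/2 for i in range(4)]
    return (e[0],e[2]) if np.linalg.norm(e[0]-e[2])>np.linalg.norm(e[1]-e[3]) else (e[1],e[3])
E
python3 - <<'E'
from h import *
T=cv2.imread("pics/top0.png");S=cv2.imread("pics/scene0.png")
ct,cs=viewer.get_calibration("top"),viewer.get_calibration("scene")
R={}
for nm,bt,bs in(("blue",(145,165,215,230),(425,163,495,186)),("yellow",(290,135,350,200),(335,230,370,280))):
    E=[]
    for I,c,b in((T,ct,bt),(S,cs,bs)):
        k=blob((I.max(2)<32).astype(np.uint8)*255,*b);r=cv2.minAreaRect(k);print(nm,r)
        E.append(axis_ends(r))
    ct0=[np.mean(e,0) for e in E]
    x,er=tri(ct,ct0[0],cs,ct0[1]);print("bar tri",x.round(4),np.round(er,4))
    z=.190;p,q=[onz(ct,*e,z) for e in E[0]];d=q-p
    print("top@.19",((p+q)/2).round(4),"len",np.linalg.norm(d),"ang",np.degrees(np.arctan2(d[1],d[0])))
    p,q=[onz(cs,*e,z) for e in E[1]];d=q-p
    print("scene@.19",((p+q)/2).round(4),"len",np.linalg.norm(d),"ang",np.degrees(np.arctan2(d[1],d[0])))
for I,c,b in((T,ct,(410,170,495,255)),(S,cs,(125,320,230,410))):
    h=cv2.cvtColor(I,cv2.COLOR_BGR2HSV);m=((h[...,1]>90)&(h[...,0]<20)).astype(np.uint8)*255
    k=blob(m,*b);P=np.array([onz(c,*p[0],.01)[:2] for p in k],np.float32)
    print("mat",cv2.minEnclosingCircle(P),cv2.fitEllipse(P))
a=cv2.resize(T[150:260,130:260],(390,330),interpolation=cv2.INTER_CUBIC);b=cv2.resize(S[150:260,395:525],(390,330),interpolation=cv2.INTER_CUBIC)
cv2.imwrite("pics/crop1.png",np.hstack([a,b]))
E
```

```text
blue ((173.18846130371094, 192.25770568847656), (39.7307243347168, 7.3672871589660645), 37.87498474121094)
blue ((458.6523132324219, 173.86801147460938), (43.17571258544922, 7.908422470092773), 4.085616588592529)
bar tri [0.5306 0.2823 0.1908] [0.0002 0.0002]
top@.19 [0.531  0.2828 0.19  ] len 0.0786615471424302 ang -126.66331885427401
scene@.19 [0.5298 0.2828 0.19  ] len 0.0792409727765475 ang 53.03225659280913
yellow ((319.99993896484375, 156.5), (7.599998950958252, 39.79999542236328), 53.13010025024414)
yellow ((352.300048828125, 253.90003967285156), (9.391485214233398, 38.9075813293457), 26.56505012512207)
bar tri [ 0.608  -0.      0.1904] [0.0003 0.0003]
top@.19 [6.084e-01 1.000e-04 1.900e-01] len 0.07915517455929523 ang 128.8762212774101
scene@.19 [0.6067 0.0009 0.19  ] len 0.08357597860422507 ang -51.49543980565919
mat ((0.5331534147262573, -0.3031911849975586), 0.07003308087587357) ((0.5332295894622803, -0.30302464962005615), (0.13595148921012878, 0.13783355057239532), 23.770977020263672)
mat ((0.5359063744544983, -0.3037540912628174), 0.07232315838336945) ((0.5356460213661194, -0.30441227555274963), (0.13752104341983795, 0.14245040714740753), 90.61197662353516)
```

View pics/crop1.png

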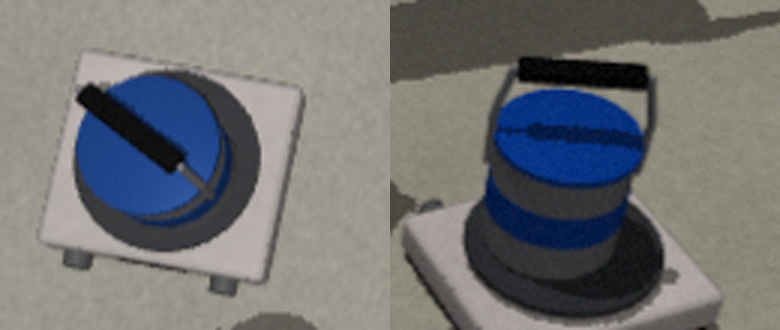

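The crop confirms the blue-lidded steel canister standing on its stirrer. Its black bar runs from about (88,95) to (178,158) in the top half of the crop. The two views agree on the bar at (0.5305, 0.2825, 0.190), with its length at 53° from x. The mat is at about (0.534, -0.3035).

```bash
python3 - <<'E'
from h import *
s=manip.get_state();R=np.array(s["tool_rot"]);print(s["eef_pos"],R.round(3).tolist(),s["t"])
y=np.degrees(np.arctan2(R[1,1],R[0,1]));d=(143.2-y+90)%180-90
print("yaw y",y,"turn",d,"rows",np.radians(d)/.12)
print("shift rows",(np.array([.5305,.2825,.24])-s["eef_pos"])/.03)
E
```

```text
[0.19723923 0.64489921 0.2455456 ] [[-0.956, 0.292, -0.001], [0.292, 0.956, -0.002], [0.0, -0.002, -1.0]] 0.1
yaw y 72.99422269016384 turn 70.20577730983615 rows 10.211016399821402
shift rows [ 11.10869228 -12.07997376  -0.18485341]
```

Turning +70° would run joint 6 out of range over the mat, so I'll turn −109.8° (16 rows), which is the same grasp.

```bash
H="python3 -m handwheel"
$H '[[0.3,-0.3,0.2,-0.8],[0.7,-0.8,0.2,-1],[0.7,-0.8,0,-1],[0.8,-0.8,0,-1],[0.8,-0.8,0,-1]]' 1
$H '[[0.8,-0.8,0,-1],[0.8,-0.8,0,-1],[0.8,-0.8,0,-1],[0.8,-0.8,0,-1],[0.8,-0.8,0,-1]]'
$H '[[0.8,-0.9,0,-1],[0.8,-0.9,0,-1],[0.8,-0.9,0,-1],[0.8,-0.9,0,-1],[0.3,-0.5,0,-1]]'
$H '[[0.1,-0.2,0,-1],[0.1,-0.1,0,-0.2],[0,0,0,0],[0,0,0,0]]'
python3 - <<'E'
from h import *
s=manip.get_state();R=np.array(s["tool_rot"])
im=viewer.snapshot("wrist");cv2.imwrite("pics/w1.png",im[:,:,::-1])
y=np.degrees(np.arctan2(R[1,1],R[0,1]));d=(143.2-y+90)%180-90
print(s["qpos"],"turn",np.radians(d)/.12,"shift",(np.array([.5305,.2825,.179])-s["eef_pos"])/.03)
E
```

```text
t: 0.6
eef_pos: [0.2969, 0.5393, 0.2581]
tool_rot: [[-0.639, 0.769, -0.0], [0.769, 0.639, -0.001], [-0.0, -0.001, -1.0]]
wrist_force: [0.9, 0.6, 0.5]
gripper_width: 0.0881
grasp_force: 0.0
t: 1.1
eef_pos: [0.417, 0.4192, 0.2582]
tool_rot: [[-0.093, 0.996, -0.001], [0.996, 0.093, -0.001], [-0.001, -0.001, -1.0]]
wrist_force: [1.1, 0.4, -0.9]
gripper_width: 0.0881
grasp_force: 0.0
t: 1.6
eef_pos: [0.523, 0.2951, 0.2581]
tool_rot: [[0.487, 0.873, -0.0], [0.873, -0.487, -0.001], [-0.001, 0.0, -1.0]]
wrist_force: [0.8, 0.4, -0.5]
gripper_width: 0.088
grasp_force: 0.0
t: 2.0
eef_pos: [0.5271, 0.2888, 0.2585]
tool_rot: [[0.6, 0.8, -0.001], [0.8, -0.6, 0.0], [-0.0, -0.0, -1.0]]
wrist_force: [-0.4, -0.2, 0.6]
gripper_width: 0.0884
grasp_force: 0.0
[2.63391532e+01 6.77544971e+00 1.00500626e+02 1.51486488e-02
 7.27491530e+01 6.32184170e+01] turn 0.01218279430686019 shift [ 0.11426403 -0.21072202 -2.64885197]
```

View pics/w1.png

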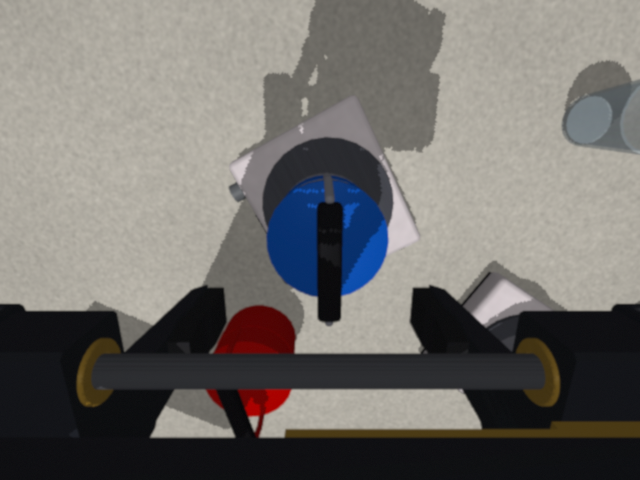

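The wrist view shows the bar upright in the picture, from (329,203) to (329,320), midway between the fingers. The red canister is below fingertip level. Now I correct, lower and close.

```bash
H="python3 -m handwheel"
$H '[[0.1,-0.2,-0.3,0],[0,0,-0.6,0],[0,0,-0.6,0],[0,0,-0.6,0],[0,0,-0.5,0]]' 1
$H '[[0,0,0,0],[0,0,0,0]]'
python3 - <<'E'
from h import *
im=viewer.snapshot("wrist");cv2.imwrite("pics/w2.png",im[:,:,::-1])
s=manip.get_state();print("shift",(np.array([.5305,.2825,.179])-s["eef_pos"])/.03, s["wrist_force"])
E
```

```text
t: 2.55
eef_pos: [0.5297, 0.2823, 0.1789]
tool_rot: [[0.601, 0.799, -0.001], [0.799, -0.601, -0.001], [-0.001, -0.001, -1.0]]
wrist_force: [0.8, 0.2, -0.5]
gripper_width: 0.088
grasp_force: 0.0
t: 2.75
eef_pos: [0.5302, 0.2825, 0.1804]
tool_rot: [[0.602, 0.799, -0.001], [0.799, -0.602, -0.0], [-0.001, -0.0, -1.0]]
wrist_force: [-0.4, -0.3, -0.4]
gripper_width: 0.0879
grasp_force: 0.0
shift [-0.00891153 -0.00787674 -0.07558373] [ 0.09623667 -0.42518239  0.89279071]
```

View pics/w2.png

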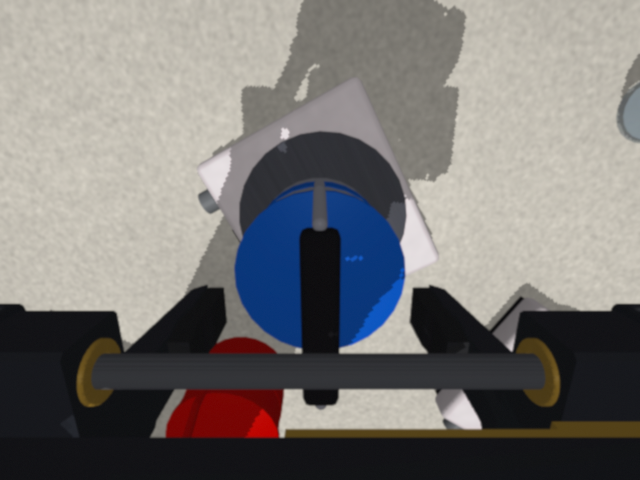

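The bar, at (320,230–403), sits midway between the fingertips at (224,305) and (412,305). Closing, then a gentle lift.

```bash
H="python3 -m handwheel"
$H '[[0,0,-0.05,0],[0,0,0,0],[0,0,0,0],[0,0,0,0],[0,0,0,0]]' 0 45
$H '[[0,0,0,0],[0,0,0,0],[0,0,0,0],[0,0,0,0],[0,0,0,0]]'
$H '[[0,0,0.1,0],[0,0,0.2,0],[0,0,0.3,0],[0,0,0.3,0],[0,0,0.3,0]]'
$H '[[0,0,0.3,0],[0,0,0.2,0],[0,0,0.1,0],[0,0,0,0],[0,0,0,0]]'
```

```text
t: 3.3
eef_pos: [0.5304, 0.2825, 0.1794]
tool_rot: [[0.602, 0.799, 0.0], [0.799, -0.602, 0.0], [0.0, 0.0, -1.0]]
wrist_force: [-2.2, 0.2, 0.5]
gripper_width: 0.0499
grasp_force: 0.0
t: 3.8
eef_pos: [0.5306, 0.2823, 0.1792]
tool_rot: [[0.602, 0.799, 0.0], [0.799, -0.602, -0.0], [-0.0, 0.0, -1.0]]
wrist_force: [0.8, -0.9, 0.1]
gripper_width: 0.0153
grasp_force: 45.0
t: 4.3
eef_pos: [0.5305, 0.2826, 0.2162]
tool_rot: [[0.602, 0.799, 0.0], [0.799, -0.602, 0.0], [0.0, 0.0, -1.0]]
wrist_force: [-0.1, -0.1, -4.4]
gripper_width: 0.015
grasp_force: 45.0
t: 4.8
eef_pos: [0.5302, 0.2824, 0.2329]
tool_rot: [[0.602, 0.798, -0.001], [0.798, -0.602, -0.0], [-0.001, -0.0, -1.0]]
wrist_force: [0.0, -0.8, -4.7]
gripper_width: 0.0146
grasp_force: 45.0
```

```bash
H="python3 -m handwheel"
$H '[[0,0,0.2,0],[0,0,0.4,0],[0,0,0.5,0],[0,0,0.5,0],[0,0,0.5,0]]'
$H '[[0,0,0.5,0],[0,0,0.5,0],[0,0,0.5,0],[0,0,0.5,0],[0,0,0.4,0]]'
$H '[[0,0,0.2,0],[0,0,0.1,0],[0,0,0,0],[0,0,0,0]]'
python3 - <<'E'
from h import *
im=viewer.snapshot("scene");cv2.imwrite("pics/s2.png",im[:,:,::-1])
E
```

```text
t: 5.3
eef_pos: [0.5308, 0.2827, 0.2985]
tool_rot: [[0.602, 0.798, 0.002], [0.798, -0.602, 0.001], [0.002, 0.001, -1.0]]
wrist_force: [0.8, -0.0, -4.4]
gripper_width: 0.0154
grasp_force: 45.0
t: 5.8
eef_pos: [0.5306, 0.2826, 0.3699]
tool_rot: [[0.602, 0.799, 0.001], [0.799, -0.602, 0.0], [0.001, 0.0, -1.0]]
wrist_force: [0.9, 0.0, -4.1]
gripper_width: 0.0152
grasp_force: 45.0
t: 6.2
eef_pos: [0.5301, 0.2824, 0.3763]
tool_rot: [[0.602, 0.799, -0.001], [0.799, -0.602, -0.001], [-0.001, -0.001, -1.0]]
wrist_force: [0.1, 0.1, -4.9]
gripper_width: 0.015
grasp_force: 45.0
```

View pics/s2.png

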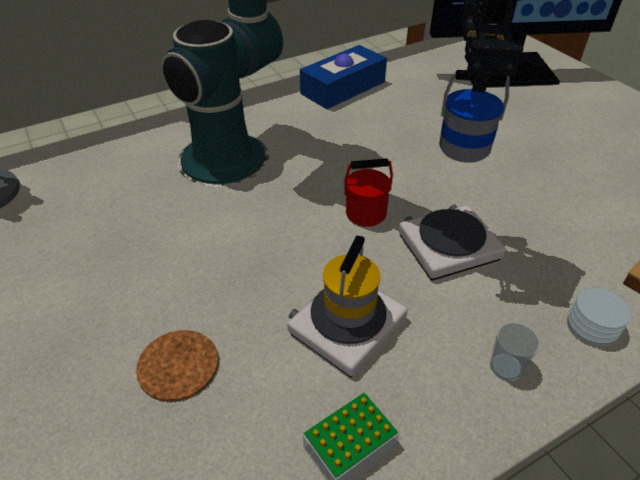

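The blue canister hangs level at (470,125), clear of its stirrer. Its foot is at about 0.247, above the yellow handle top at 0.196. Carrying it across: y −0.586 m is about −19.5 units.

```bash
H="python3 -m handwheel"
$H '[[0,-0.1,0,0],[0,-0.2,0,0],[0,-0.3,0,0],[0,-0.4,0,0],[0,-0.5,0,0]]'
$H '[[0,-0.5,0,0],[0,-0.5,0,0],[0,-0.5,0,0],[0,-0.5,0,0],[0,-0.5,0,0]]'
$H '[[0,-0.5,0,0],[0,-0.5,0,0],[0,-0.5,0,0],[0,-0.5,0,0],[0,-0.5,0,0]]'
$H '[[0,-0.5,0,0],[0,-0.5,0,0],[0,-0.5,0,0],[0,-0.5,0,0],[0,-0.5,0,0]]'
$H '[[0,-0.5,0,0],[0,-0.5,0,0],[0,-0.5,0,0],[0,-0.5,0,0],[0,-0.5,0,0]]'
$H '[[0,-0.5,0,0],[0,-0.5,0,0],[0,-0.5,0,0],[0,-0.5,0,0],[0,-0.5,0,0]]'
$H '[[0,-0.5,0,0],[0,-0.5,0,0],[0,-0.5,0,0],[0,-0.5,0,0],[0,-0.5,0,0]]'
$H '[[0,-0.5,0,0],[0,-0.5,0,0],[0,-0.5,0,0],[0,-0.4,0,0],[0,-0.3,0,0]]'
$H '[[0.1,-0.2,0,0],[0,-0.1,0,0],[0,0,0,0],[0,0,0,0]]'
```

```text
t: 6.75
eef_pos: [0.5303, 0.2364, 0.3772]
tool_rot: [[0.602, 0.799, -0.0], [0.799, -0.602, -0.0], [-0.0, 0.0, -1.0]]
wrist_force: [0.0, -0.8, -5.2]
gripper_width: 0.0152
grasp_force: 45.0
t: 7.25
eef_pos: [0.5304, 0.161, 0.3773]
tool_rot: [[0.602, 0.798, 0.0], [0.798, -0.602, 0.0], [0.0, 0.0, -1.0]]
wrist_force: [-0.1, 0.1, -4.4]
gripper_width: 0.0147
grasp_force: 45.0
t: 7.75
eef_pos: [0.5304, 0.0862, 0.3772]
tool_rot: [[0.602, 0.798, 0.0], [0.798, -0.602, -0.0], [-0.0, 0.0, -1.0]]
wrist_force: [-0.5, -0.3, -5.8]
gripper_width: 0.0154
grasp_force: 45.0
t: 8.25
eef_pos: [0.5304, 0.0112, 0.3772]
tool_rot: [[0.602, 0.798, 0.0], [0.798, -0.602, -0.0], [-0.0, 0.0, -1.0]]
wrist_force: [0.9, 0.2, -4.4]
gripper_width: 0.0147
grasp_force: 45.0
t: 8.75
eef_pos: [0.5304, -0.0638, 0.3772]
tool_rot: [[0.602, 0.798, 0.0], [0.798, -0.602, -0.0], [-0.0, 0.0, -1.0]]
wrist_force: [-0.3, 0.1, -4.5]
gripper_width: 0.0152
grasp_force: 45.0
t: 9.25
eef_pos: [0.5304, -0.1388, 0.3772]
tool_rot: [[0.602, 0.798, -0.0], [0.798, -0.602, -0.0], [-0.0, 0.0, -1.0]]
wrist_force: [-0.5, -0.3, -4.8]
gripper_width: 0.0151
grasp_force: 45.0
t: 9.75
eef_pos: [0.5304, -0.2138, 0.3772]
tool_rot: [[0.602, 0.798, -0.0], [0.798, -0.602, 0.0], [0.0, -0.0, -1.0]]
wrist_force: [0.4, -0.6, -4.6]
gripper_width: 0.0149
grasp_force: 45.0
t: 10.25
eef_pos: [0.5304, -0.2798, 0.3771]
tool_rot: [[0.602, 0.798, -0.0], [0.798, -0.602, 0.0], [-0.0, -0.0, -1.0]]
wrist_force: [-0.7, 0.8, -4.5]
gripper_width: 0.0147
grasp_force: 45.0
t: 10.65
eef_pos: [0.5335, -0.2871, 0.3772]
tool_rot: [[0.602, 0.799, -0.0], [0.799, -0.602, 0.0], [0.0, -0.0, -1.0]]
wrist_force: [0.1, -0.3, -4.3]
gripper_width: 0.0151
grasp_force: 45.0
```

```bash
H="python3 -m handwheel"
$H '[[0,-0.1,-0.1,0],[0,-0.2,-0.3,0],[0,-0.2,-0.4,0],[0,-0.05,-0.5,0],[0,0,-0.5,0]]'
$H '[[0,0,-0.5,0],[0,0,-0.5,0],[0,0,-0.5,0],[0,0,-0.5,0],[0,0,-0.5,0]]'
$H '[[0,0,-0.5,0],[0,0,-0.5,0],[0,0,-0.5,0],[0,0,-0.4,0],[0,0,-0.4,0]]'
$H '[[0,0,-0.3,0],[0,0,-0.3,0],[0,0,-0.2,0],[0,0,-0.2,0],[0,0,-0.1,0]]'
$H '[[0,0,-0.1,0],[0,0,0,0],[0,0,0,0]]'
python3 - <<'E'
from h import *
a=viewer.snapshot("scene")[270:430,110:270,::-1];b=viewer.snapshot("top")[140:300,370:530,::-1]
cv2.imwrite("pics/s3.png",np.hstack([cv2.resize(x,(400,400),interpolation=cv2.INTER_CUBIC) for x in(a,b)]))
E
```

```text
t: 11.15
eef_pos: [0.5329, -0.3042, 0.321]
tool_rot: [[0.603, 0.798, -0.001], [0.798, -0.603, 0.001], [-0.0, -0.002, -1.0]]
wrist_force: [0.2, 0.5, -4.3]
gripper_width: 0.0153
grasp_force: 45.0
t: 11.65
eef_pos: [0.5334, -0.3039, 0.2469]
tool_rot: [[0.602, 0.799, 0.0], [0.799, -0.602, 0.0], [0.0, 0.0, -1.0]]
wrist_force: [0.1, 0.4, -4.7]
gripper_width: 0.0153
grasp_force: 45.0
t: 12.15
eef_pos: [0.5334, -0.304, 0.1781]
tool_rot: [[0.602, 0.798, -0.0], [0.798, -0.602, 0.0], [0.0, -0.0, -1.0]]
wrist_force: [0.1, -0.4, -4.7]
gripper_width: 0.015
grasp_force: 45.0
t: 12.65
eef_pos: [0.5333, -0.304, 0.1457]
tool_rot: [[0.602, 0.799, -0.0], [0.799, -0.602, 0.0], [-0.0, -0.0, -1.0]]
wrist_force: [0.2, 0.2, -5.1]
gripper_width: 0.0151
grasp_force: 45.0
t: 12.95
eef_pos: [0.5336, -0.3041, 0.1435]
tool_rot: [[0.602, 0.798, 0.0], [0.798, -0.602, -0.0], [0.0, 0.0, -1.0]]
wrist_force: [0.8, 0.2, -3.4]
gripper_width: 0.0151
grasp_force: 45.0
```

View pics/s3.png

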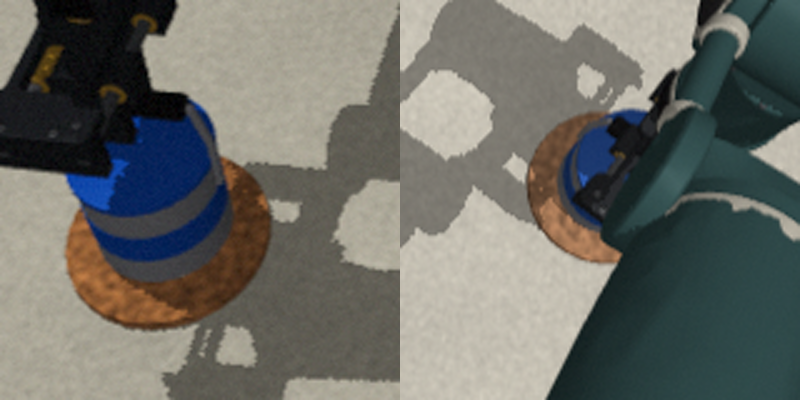

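```bash
python3 - <<'E'
from h import *
c=viewer.get_calibration("scene");W=np.array(c["world_to_cam"])
def pr(p):
    q=W[:3,:3]@p+W[:3,3];return np.array([c["cx"]-c["fx"]*q[0]/q[2],c["cy"]+c["fy"]*q[1]/q[2]])
m=np.array([.534,-.304,0]);g=lambda p:((pr(p)-[110,270])*2.5).round(0)
for z in(.0125,.05,.107): print(z,g(m+[0,0,z]))
# silhouette edges: horizontal direction perpendicular to view
r=W[0,:3]*[1,1,0];r/=np.linalg.norm(r)
for s in(-1,1): print(s,g(m+s*.048*r+[0,0,.0145]),g(m+s*.048*r+[0,0,.1]))
E
```

```text
0.0125 [167. 230.]
0.05 [156. 199.]
0.107 [138. 148.]
-1 [ 97. 229.] [ 66. 155.]
1 [236. 228.] [215. 154.]
```

The left half of the crop shows the canister over the mat, foot around (165,265). Its edges match the projected vertical edges, so it is level and centred. Creeping down to contact.

```bash
H="python3 -m handwheel"
$H '[[0,0,-0.05,0],[0,0,-0.05,0],[0,0,0,0]]'
$H '[[0,0,-0.03,0],[0,0,0,0]]'
$H '[[0,0,-0.03,0],[0,0,0,0]]'
```

```text
t: 13.35
eef_pos: [0.5332, -0.3039, 0.1399]
tool_rot: [[0.602, 0.798, -0.0], [0.798, -0.602, 0.0], [-0.0, -0.0, -1.0]]
wrist_force: [-1.0, 0.6, -4.3]
gripper_width: 0.0149
grasp_force: 45.0
t: 13.55
eef_pos: [0.5334, -0.304, 0.1393]
tool_rot: [[0.602, 0.799, 0.0], [0.799, -0.602, -0.0], [0.0, 0.0, -1.0]]
wrist_force: [-0.2, -0.0, -4.8]
gripper_width: 0.0149
grasp_force: 45.0
t: 13.75
eef_pos: [0.5337, -0.3044, 0.1391]
tool_rot: [[0.602, 0.799, 0.001], [0.799, -0.602, -0.001], [-0.0, 0.001, -1.0]]
wrist_force: [-0.3, 0.2, -0.7]
gripper_width: 0.0152
grasp_force: 45.0
```

The load has come off (−4.8 → −0.7 N), so it is standing on the mat. One slight press more, then release.

```bash
H="python3 -m handwheel"
$H '[[0,0,-0.01,0],[0,0,0,0],[0,0,0,0]]' - 10
$H '[[0,0,0,0],[0,0,0,0],[0,0,0,0],[0,0,0,0],[0,0,0,0]]' 1
$H '[[0,0,0,0],[0,0,0,0],[0,0,0,0],[0,0,0,0],[0,0,0,0]]'
```

```text
t: 14.05
eef_pos: [0.5338, -0.3044, 0.139]
tool_rot: [[0.602, 0.799, 0.001], [0.799, -0.602, -0.001], [-0.0, 0.001, -1.0]]
wrist_force: [-1.8, 0.1, 3.9]
gripper_width: 0.016
grasp_force: 10.0
t: 14.55
eef_pos: [0.5334, -0.304, 0.1379]
tool_rot: [[0.602, 0.798, -0.0], [0.798, -0.602, 0.0], [0.0, -0.0, -1.0]]
wrist_force: [0.2, 0.6, -0.4]
gripper_width: 0.0538
grasp_force: 0.0
t: 15.05
eef_pos: [0.5334, -0.304, 0.1381]
tool_rot: [[0.602, 0.799, 0.0], [0.799, -0.602, -0.0], [-0.0, 0.0, -1.0]]
wrist_force: [-0.0, 0.6, -0.3]
gripper_width: 0.0878
grasp_force: 0.0
```

```bash
H="python3 -m handwheel"
$H '[[0,0,0.2,0],[0,0,0.4,0],[0,0,0.6,0],[0,0,0.8,0],[0,0,0.8,0]]'
$H '[[0,0,0.8,0],[0,0,0.8,0],[0,0,0.8,0],[0,0,0.4,0],[0,0,0.2,0]]'
$H '[[0,-0.5,0,0],[0,-0.8,0,0],[0,-0.8,0,0],[0,-0.8,0,0],[0,-0.5,0,0]]'
$H '[[0,0,0,0],[0,0,0,0],[0,0,0,0]]'
python3 - <<'E'
from h import *
im=viewer.snapshot("scene");cv2.imwrite("pics/s4.png",im[:,:,::-1]);print(manip.get_state()["wrist_force"])
E
```

```text
t: 15.55
eef_pos: [0.5335, -0.304, 0.2239]
tool_rot: [[0.602, 0.799, 0.0], [0.799, -0.602, -0.0], [0.0, 0.001, -1.0]]
wrist_force: [-0.6, -0.3, 0.5]
gripper_width: 0.088
grasp_force: 0.0
t: 16.05
eef_pos: [0.534, -0.3044, 0.3146]
tool_rot: [[0.602, 0.798, 0.003], [0.798, -0.602, -0.002], [0.0, 0.004, -1.0]]
wrist_force: [-0.2, 0.5, -0.6]
gripper_width: 0.088
grasp_force: 0.0
t: 16.55
eef_pos: [0.5324, -0.408, 0.3098]
tool_rot: [[0.603, 0.798, -0.003], [0.798, -0.603, 0.001], [-0.0, -0.003, -1.0]]
wrist_force: [0.8, -0.4, -0.9]
gripper_width: 0.0884
grasp_force: 0.0
t: 16.85
eef_pos: [0.5334, -0.4052, 0.3117]
tool_rot: [[0.602, 0.799, -0.0], [0.799, -0.602, 0.001], [0.0, -0.001, -1.0]]
wrist_force: [0.4, -0.4, -0.1]
gripper_width: 0.0883
grasp_force: 0.0
[-0.1015794   0.30301097 -0.16984678]
```

View pics/s4.png

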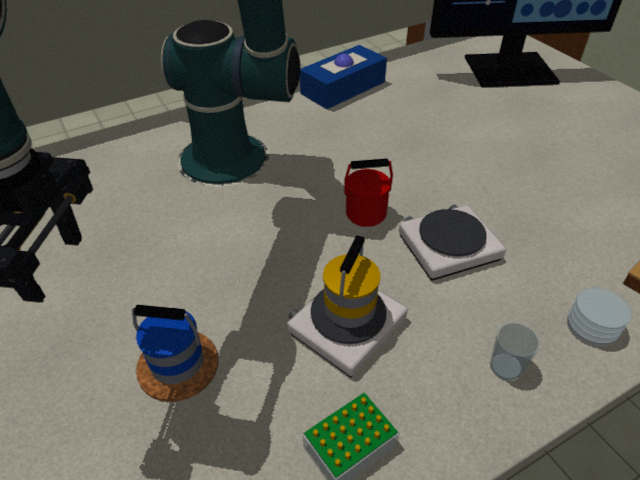

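The blue canister stands upright in the middle of the mat, at (172,350). Yellow is unmoved at (351,290) and the gripper is clear.

```bash
python3 -c "
from cell import manip
print(manip.hand_in())"
```

```text
the job is handed in; nothing more can be done
None
```

I set the blue-lidded canister down level in the middle of the cork mat and let go with the gripper clear; the yellow one looks unmoved in the last picture, and I handed the job in at about 17 s (no verdict was returned).

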